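# Check the bench pull gauge at its target mark

## Task

The bench pull gauge is due for its check. Slide the blue drag pointer from its old reading all the way back to zero, then draw the yellow handle out until the pointer's red needle points at the orange tab, without overshooting, and hold it there for two seconds. Then ease the handle all the way home without letting it snap back, and let go, leaving the needle pointing at the tab and the tab and everything else on the bench where they were.

Things in the scene. Friction and masses are not known exactly. Their poses are not given: they have to be found in the camera images.
- gauge: Fixed spring pull gauge: flat grey housing 170 (x) x 90 (y) x 45 mm high, small feet to y = +-62 mm, white top with ticks every 5 mm. Origin: centre of its underside. Its -x, the pull direction, points roughly to the robot's right; the handle comes out of that end. On top: pointer slot at y = -22 mm, tab rail at y = +36 mm. Scale zero at x = +45 mm; readings grow to -x.
- pull (a joint): How far the yellow handle is drawn out (m): 0 fully home, stop at 0.08. A spring pulls it home: 3 N at home plus 150 N/m, damping 10 N s/m; let go, it shoots home. Drawn out, it takes the drag pointer along from where both read the same; going home it leaves the pointer behind.
- pull_grip (a point): Middle of the yellow handle, 60 mm above the bench, at gauge x = -140 mm when home: an upright crossbar 14 mm thick along the gauge's x, 60 mm wide (y), from 20 to 75 mm above the bench, on a 10 mm steel rod centred 25 mm above the bench. 48 mm clear between bar and housing at home. Axes are the gauge's.
- pointer (a joint): Reading of the blue drag pointer (m): 0 at zero (needle at gauge x = +45 mm, against its stop), growing towards -x, at most 0.08. Stays where it is left (1 N friction). Starts at an old reading, beyond the orange tab.
- pointer_grip (a point): Grip point of the blue drag pointer's upright fin: 10 mm thick along the gauge's x, 18 mm along y, standing from the housing's top (45 mm above the bench) to 75 mm; the point is on the fin's middle, 67 mm above the bench, at gauge y = -22 mm. Slides along the gauge's x.
- needle (a point): Tip of the pointer's thin red needle (2.5 mm wide, lying over the ticks), at gauge y = +28 mm, 47.5 mm above the bench, at the same gauge x as the fin's middle.
- target (a joint): Reading at which the orange tab is set (m), on the same scale as the pointer. Held by friction (6 N); must stay as it is.
- tab (a point): Orange target tab: block 8 mm long (gauge x), 12 mm wide (y), 8 mm high on the housing's top at gauge y = +36 mm. The point is the middle of its top, 53.5 mm above the bench. The needle points at it when its tip has the same gauge x to within half the tab (4 mm); a handle holding it there has its grip point 185 mm from the tab towards gauge -x.
- driver: Bystander: yellow screwdriver, 160 mm long, lying along its x beside the gauge. Origin under its middle.
- spool: Bystander: grey solder spool, 56 mm across, 45 mm high, standing behind the gauge's +x end. Origin at its base.
- board: Bystander: small blue circuit board 70 x 50 mm, up to 14 mm high, lying beside the gauge. Origin at its base.
- meter: Bystander: red multimeter 150 x 80 x 41 mm lying flat. Origin at its base.
- jar: Bystander: small flux jar, 44 mm across, 50 mm high. Origin at its base.
- bin: Bystander: blue open parts bin 100 x 130 x 50 mm. Origin at its base.
- pot: Bystander: red tool cup, 64 mm across, 70 mm high. Origin at its base.
There are look-alikes about, which are no part of the job. Of the things shaped like the gauge, the grey one is meant.

How it is judged:
By the outcome, as a careful person would: the job done as asked, in the order asked, and still so for the second after the job is handed in, with the robot touching nothing.
It also fails if it takes over 54 s, if anything falls off the work surface, if the arm or the gripper's body presses on something with over 40 N, if the wrist force passes 120 N, or if a joint passes its speed limit or range.

## Robot

A 6-joint arm with a two-finger parallel gripper is mounted at the origin on the work surface. World frame = base frame: x ahead of the robot, y to its left, z up, the work surface at z = 0. Lengths are in m, angles in rad, forces in N, time in s.
With the tool pointing down it reaches from about 0.35 to 0.975 m from the base axis. Payload 4.9 kg.
Tool frame: the origin (TCP) lies at the very end of the fingers, on their centre line; the grasp point (between the pads) lies 19 mm behind it; z points along the fingers, y is the line along which they close (so a half turn about z gives the same grasp; the last joint's range is limited). The gripper opens to 85 mm and grips with 20 to 120 N. Pads are 22 mm wide; open, the fingers measure 114 mm over their backs; the gripper's body (76 mm by 85 mm) begins 54 mm behind the grasp point. The pads swing forward as they close: fully open they stand 13 mm farther back than shut.
Start: joints at [1.032, 0.053, 1.613, -0, 1.476, -0.119], TCP at [0.255, 0.571, 0.231] pointing down, gripper open.
Joint ranges: [-3.01, 3.01], [-1.01, 2.22], [0.06, 2.58], [-1.02, 4.17], [0.09, 2.62], [-3.14, 3.14]. Speed limits (rad/s): [2.57, 2.57, 3.14, 3.14, 3.14, 3.14].

## Interface

Orientations are given as a unit quaternion [w, x, y, z].
In Python, from plant import monitor, vision, manip gives the robot as it stands. The module is installed in compiled form; this text tells all that it offers.
- The arm moves only by the tool arm_command, never from a script. Its argument "rows" is a list of rows, each a list of 3 entries, a list of its own where there are three numbers: the finger opening in mm, from 0 to 85.4, then the shift along the world's x, y, z in units of 30 cm (1.0 is 30 cm), then the turn, a rotation vector about the world's x, y, z in units of pi/2 rad (1.0 is pi/2 rad). In form: [[claw, [x, y, z], [wx, wy, wz]], ...]. A call has 1 to 12 rows; each row is the pose to reach, as a shift and turn from the pose commanded when the call began; what a row does not reach only later rows make up. A row lasts 1/12 s, in which the tool goes at most 41.7 mm and 7.16 degrees, less where a joint would pass 70% of its speed; a pose out of reach is approached as far as the arm can. A call with a number of a shift or a turn outside -1 to 1 is refused whole. A call with a gripper value outside its range is refused whole. The fingers move at their own pace and stop on an object; the grip force is fixed at half the most. Time passes only in rows, so rows that repeat a pose let the fingers close. It gives the time, the measured TCP pose, the force, the opening and the grip force at its end, in the units of the state.
- monitor.state(): the state, without advancing time (a new reading comes with each control period).
- vision.grab_frame(name): name is "scene" or "top" or "wrist"; returns a dict with "color" (400x640x3 uint8, red, green, blue), "z_map" (400x640 float32, m along the optical axis (not along the pixel's ray), 0 where there is no reading), "mtx" (3x3 intrinsics, pixels), "R" (3x3) and "t" (3): a world point X has camera coordinates R X + t. Camera axes: x right, y down, z forward; pixel columns grow to the right and rows downward; lengths in m; the calibration is good to about 2 mm. A picture is of the moment at which its call begins.
- manip.job_done(): hands the job in; it is judged then, once.
The state is a dict: "time": time; "joint_pos": joint angles; "joint_vel": joint speeds; "joint_efforts": joint torques, N m; "tool_pos": TCP position; "tool_rot": TCP orientation; "contact_force": force on the tool from outside, world axes, zero at the start; "ft_torque": the same for the moment, N m; "gripper_width": opening from 0.0 (shut) to 1.0 (fully open); "grasp_force": force on a finger pad.
Only numpy, scipy, OpenCV 4.12 (cv2) and the standard library are available. Lean on these libraries where they do the work, as an engineer would, in place of code of your own. Each camera call takes 0.05 s, during which the arm holds its last target. There are 200 camera calls.

## Working session

There is one attempt and no reset: what is moved stays moved. The work goes in short steps, Python scripts to look and compute and a tool call to move; the robot and the scene stay as the last step left them, time stands still between calls to the robot, and variables do not carry over. Pictures are saved under pics/ and viewed, at most 11 in all, crops included, and the job is handed in when it is done.

Besides the shell and the picture viewer there is one more tool, called after "Request:" by a JSON object that holds its "op" and its "data". arm_command: Moves the arm, as the interface text tells. Shifts and turns lie within -1 to 1; 1 stands for 30 cm of shift or pi/2 rad of turn. Its arguments: {"type":"object","properties":{"rows":{"type":"array"}},"required":["rows"]}

```bash
mkdir -p pics; cat > h.py <<'E'
import numpy as np, cv2
from plant import monitor, vision, manip
def grab(n, save=None):
    f=vision.grab_frame(n)
    if save: cv2.imwrite(f'pics/{save}.png', f['color'][:,:,::-1])
    return f
def ray(f,uv,z):
    uv=np.atleast_2d(uv).astype(float)
    d=np.c_[uv,np.ones(len(uv))]@np.linalg.inv(f['mtx']).T@f['R']
    c=-f['R'].T@f['t']
    return c+d*((z-c[2])/d[:,2])[:,None]
def proj(f,X):
    p=(np.atleast_2d(X)@f['R'].T+f['t'])@f['mtx'].T
    return p[:,:2]/p[:,2:]
E
python3 - <<'E'
from h import *
import pickle
F={n:grab(n,n+'0') for n in('top','scene')}
pickle.dump(F,open('f0.pkl','wb'))
for n in F: print(n,-F[n]['R'].T@F[n]['t'],F[n]['mtx'][0,0])
print(monitor.state())
E
```

```text
top [0.45042037 0.00210293 1.41984243] 439.0433113515045
scene [ 1.24721721 -0.64856478  1.05379348] 403.12302229633667
{'time': 0.1, 'joint_pos': array([ 1.03198430e+00,  5.33140506e-02,  1.61416798e+00, -2.27880992e-05,
        1.47599087e+00, -1.18967247e-01]), 'joint_vel': array([ 0.0006323 , -0.00010588, -0.00334384, -0.00087476, -0.00136281,
       -0.00138474]), 'joint_efforts': array([-1.41254850e-04, -3.94907427e+01, -3.71361959e+01, -1.46210514e-04,
        3.93778275e-03,  2.17197208e-05]), 'tool_pos': array([0.25445562, 0.5702362 , 0.23016482]), 'tool_rot': array([-2.92917232e-04,  2.08382839e-01,  9.78046885e-01, -8.93393184e-04]), 'contact_force': array([ 3.71029795e-03,  1.16758654e+00, -1.08956721e-03]), 'ft_torque': array([ 0.01738956, -0.0276446 ,  0.02497789]), 'grasp_force': 0.0, 'gripper_width': 0.9976028790388252}
```

View pics/top0.png

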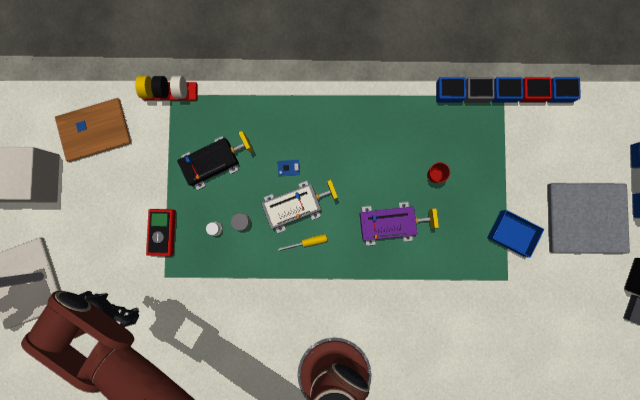

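View pics/scene0.png

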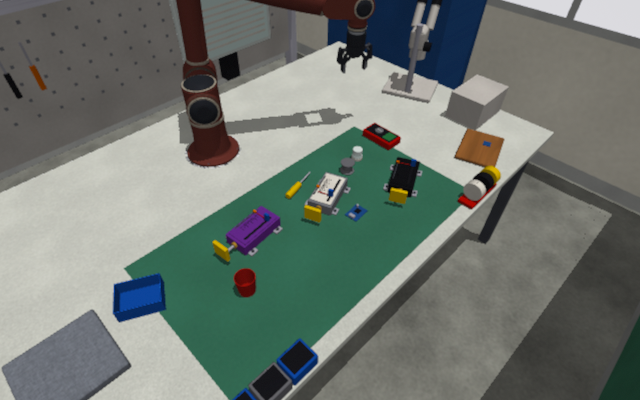

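The top view shows the robot base near (335,372). The white-topped grey gauge is at (292,206) with its handle at (333,190). The black gauge at (210,160) and the purple one at (390,223) are look-alikes. Next I'll zoom in on the gauge and measure it.

```bash
python3 - <<'E'
from h import *
import pickle
F=pickle.load(open('f0.pkl','rb')); f=F['top']; im=f['color']
c=im[165:245,245:355]; cv2.imwrite('pics/crop0.png',cv2.resize(c,None,fx=7,fy=7,interpolation=cv2.INTER_CUBIC)[:,:,::-1])
hsv=cv2.cvtColor(im,cv2.COLOR_RGB2HSV).astype(int); H,S,V=hsv[...,0],hsv[...,1],hsv[...,2]
roi=np.zeros(H.shape,bool); roi[170:240,255:350]=1
def blobs(m,name,z,mn=3):
    n,l,st,ce=cv2.connectedComponentsWithStats((m&roi).astype(np.uint8))
    for i in range(1,n):
        if st[i,4]>=mn:
            r=cv2.minAreaRect(np.argwhere(l==i)[:,::-1].astype(np.float32))
            print(name,st[i,4],ce[i].round(1),ray(f,ce[i],z).round(4)[0],[np.round(q,1) for q in r])
blobs((S<60)&(V>110),'white',.045,30)
blobs((H>20)&(H<35)&(S>120)&(V>90),'yellow',.075,10)
blobs((H>100)&(H<130)&(S>120),'blue',.075)
blobs(((H<6)|(H>174))&(S>110),'red',.0475)
blobs((H>=6)&(H<19)&(S>130),'orange',.0535)
E
```

```text
white 1345 [289.9 205. ] [0.5334 0.1415 0.045 ] [array([289.6, 203.5]), array([31.9, 53.2]), np.float64(68.8)]
white 34 [324.2 193.1] [0.5712 0.0342 0.045 ] [array([324.2, 193.1]), array([ 2.6, 11.7]), np.float64(68.2)]
white 36 [315.2 216.1] [0.4988 0.0616 0.045 ] [array([315.3, 216. ]), array([4.3, 9.5]), np.float64(68.2)]
white 37 [280.8 229.5] [0.4563 0.1693 0.045 ] [array([280.4, 229.2]), array([4.4, 9.5]), np.float64(71.6)]
yellow 92 [332.  188.8] [0.5821 0.0094 0.075 ] [array([332. , 188.8]), array([19.3,  4.6]), np.float64(68.2)]
yellow 87 [317.7 237.3] [0.4332 0.0524 0.075 ] [array([314.5, 236.5]), array([ 5., 23.]), np.float64(90.0)]
blue 110 [288.3 172.4] [0.6323 0.145  0.075 ] [array([288.5, 172.5]), array([ 5., 21.]), np.float64(90.0)]
blue 16 [297.4 195.2] [0.5618 0.1159 0.075 ] [array([297.5, 195. ]), array([4., 3.]), np.float64(90.0)]
red 6 [300.  201.5] [0.5443 0.1098 0.0475] [array([300. , 201.5]), array([5.4, 0.4]), np.float64(63.4)]
red 5 [302.4 207.6] [0.5252 0.102  0.0475] [array([302.3, 207.6]), array([3.1, 0.9]), np.float64(63.4)]
orange 9 [297.3 215.4] [0.5003 0.1171 0.0535] [array([297. , 215.5]), array([3., 2.]), np.float64(90.0)]
```

View pics/crop0.png

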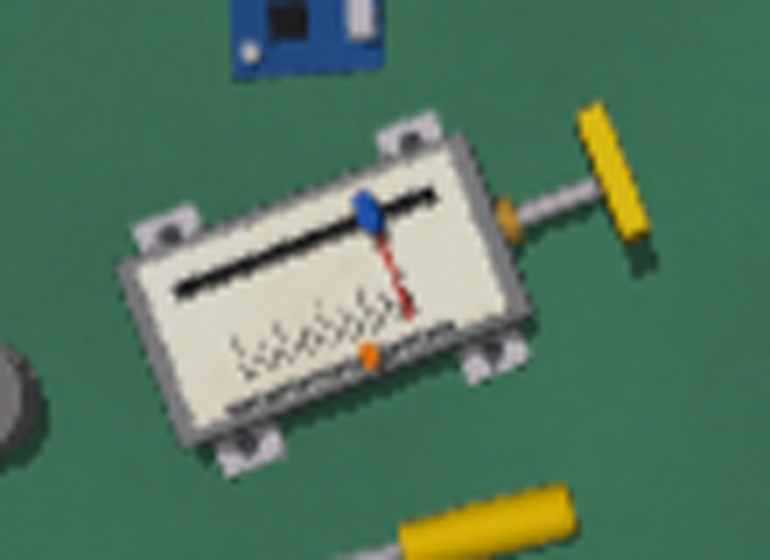

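The crop shows the grey gauge with its fin at crop (368,212), needle tip at (408,317), tab at (370,356) and handle at (613,170). The pull axis is tilted about 21° in the image. I'll move above it so the wrist camera can measure more closely.

Request:
{"op": "arm_command", "data": {"rows": [[85,[0.52,-0.78,0],[0,0,0.5]],[85,[0.52,-0.78,0],[0,0,0.5]],[85,[0.52,-0.78,0],[0,0,0.5]],[85,[0.52,-0.78,0],[0,0,0.5]],[85,[0.52,-0.78,0],[0,0,0.5]],[85,[0.52,-0.78,0],[0,0,0.5]],[85,[0.52,-0.78,0],[0,0,0.5]],[85,[0.52,-0.78,0],[0,0,0.5]]]}}

```text
time: 0.77
tool_pos: [0.4132, 0.3322, 0.2308]
tool_rot: [0.0, -0.18, 0.984, -0.001]
contact_force: [0.7, 0.3, -1.1]
gripper_width: 0.998
grasp_force: 0.0
```

Request:
{"op": "arm_command", "data": {"rows": [[60,[0.5,-0.74,0.05],[0,0,0]],[60,[0.5,-0.74,0.05],[0,0,0]],[60,[0.5,-0.74,0.05],[0,0,0]],[60,[0.5,-0.74,0.05],[0,0,0]],[60,[0.5,-0.74,0.05],[0,0,0]],[60,[0.5,-0.74,0.05],[0,0,0]],[60,[0.5,-0.74,0.05],[0,0,0]],[60,[0.5,-0.74,0.05],[0,0,0]]]}}

```text
time: 1.43
tool_pos: [0.5624, 0.1117, 0.246]
tool_rot: [-0.0, -0.179, 0.984, -0.0]
contact_force: [-0.4, 0.4, -0.8]
gripper_width: 0.707
grasp_force: 0.0
```

```bash
python3 - <<'E'
from h import *
import pickle
f=grab('wrist','w1'); pickle.dump(f,open('w1.pkl','wb'))
print(f['t'],-f['R'].T@f['t'],f['R'],f['mtx'])
s=monitor.state();print(s['tool_pos'],s['tool_rot'],s['contact_force'],s['joint_pos'])
E
```

```text
[ 0.09348277 -0.58228431  0.21201087] [0.4846497  0.08267719 0.38861524] [[-3.52974918e-01  9.35632596e-01  5.94265926e-04]
 [ 8.85583313e-01  3.33888338e-01  3.22894369e-01]
 [ 3.01912079e-01  1.14499886e-01 -9.46434822e-01]] [[342.8435548    0.         318.87359221]
 [  0.         342.8435548  201.35853573]
 [  0.           0.           1.        ]]
[0.56122557 0.11357386 0.24574836] [-5.33036888e-04 -1.80014219e-01  9.83663829e-01  2.62261973e-04] [-0.62285376 -0.06936486  0.49699213] [ 6.95235118e-02 -7.91427340e-02  1.71942949e+00  4.03613950e-04
  1.50242371e+00 -1.86330249e+00]
```

View pics/w1.png

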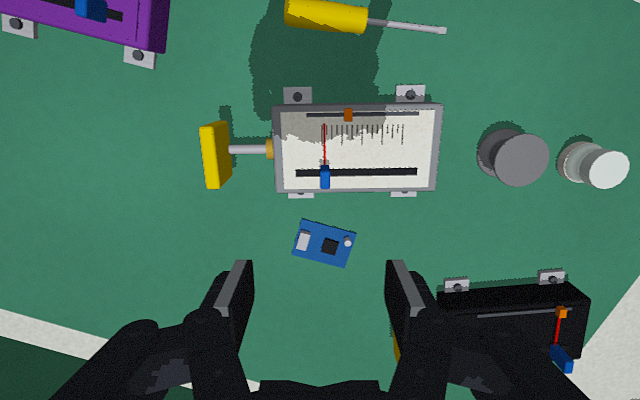

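The wrist view shows the needle tip at (324,125), the fin at (325,176), the tab at (348,115), ticks from 325 to 403, the slot from 296 to 417 at row 172, and the handle at (214,155).

```bash
cat > m.py <<'E'
from h import *
def masks(f):
    h=cv2.cvtColor(f['color'],cv2.COLOR_RGB2HSV).astype(int); return h[...,0],h[...,1],h[...,2]
def pick(f,m,box,z):
    x0,y0,x1,y1=box; mm=np.zeros(m.shape,np.uint8); mm[y0:y1,x0:x1]=m[y0:y1,x0:x1]
    n,l,st,ce=cv2.connectedComponentsWithStats(mm)
    i=1+np.argmax(st[1:,4]); p=np.argwhere(l==i)[:,::-1]
    return p,ce[i],ray(f,ce[i],z)[0],st[i]
E
python3 - <<'E'
from m import *
import pickle
f=pickle.load(open('w1.pkl','rb')); H,S,V=masks(f)
red=((H<6)|(H>174))&(S>120); org=(H>=6)&(H<18)&(S>140); blue=(H>100)&(H<130)&(S>120); yel=(H>20)&(H<33)&(S>130)
p,c,slot,st=pick(f,(V<70)&(S<120),(290,160,425,182),.045)
w=ray(f,p,.045)[:,:2]; d=cv2.fitLine(w.astype(np.float32),cv2.DIST_L2,0,.01,.01).ravel()[:2]; d*=np.sign(d[1])
# housing outer edge: top rim grey/white region
g=(S<70)&(V>75)
hp,hc,hw,hst=pick(f,g,(262,98,445,196),.045); print('housing',hst,hw)
print('slot ext',st,'dir',np.degrees(np.arctan2(d[1],d[0])))
# edges of housing rows: line along top face far/near edges
e=np.array([d[0],d[1]]); n=np.array([-d[1],d[0]])
P={}
for nm,m,b,z in (('tab',org,(335,105,360,125),.053),('needle',red,(318,118,330,165),.0475),('fin',blue,(315,160,335,190),.06),('bar',yel,(195,115,235,192),.05)):
    q,c,w,st=pick(f,m,b,z); P[nm]=w; print(nm,c.round(1),st,w.round(4))
tip=ray(f,[[324,123.5]],.0475)[0]; print('tip',tip)
sl=slot[:2]
# slot x-centre and all relative along e, n
W=ray(f,p,.045)[:,:2]@e; print('slot along', W.min(),W.max(), 'n',(sl@n))
for k in P: print(k,'along',(P[k][:2]@e).round(4),'n',(P[k][:2]@n).round(4))
hh=ray(f,hp,.045)[:,:2]; print('housing along',np.percentile(hh@e,[.5,99.5]),'n',np.percentile(hh@n,[.5,99.5]))
ang=np.degrees(np.arctan2(e[1],e[0]))
c=f['color'][95:200,190:450]; cv2.imwrite('pics/w1c.png',cv2.resize(c,None,fx=3,fy=3,interpolation=cv2.INTER_CUBIC)[:,:,::-1])
# tick profile
row=cv2.cvtColor(f['color'],cv2.COLOR_RGB2GRAY)[128:134].mean(0)[318:412].astype(int); print(row)
E
```

```text
housing [  271   102   173    94 13234] [0.52699623 0.14006022 0.045     ]
slot ext [330 168  87   8 552] dir 111.48557
tab [347.6 114.1] [344 108   9  13 105] [0.5    0.1179 0.053 ]
needle [324.  144.7] [323 123   3  42  63] [0.5359 0.1077 0.0475]
fin [324.8 176.4] [319 165  12  24 225] [0.563  0.1187 0.06  ]
bar [215.4 153.4] [ 199  121   33   68 1760] [0.5818 0.0094 0.05  ]
tip [0.51660232 0.10029409 0.0475    ]
slot along -0.09013916677907498 -0.0014850328170162984 n -0.5668720780334295
tab along -0.0734 n -0.5084
needle along -0.0961 n -0.5381
fin along -0.0957 n -0.5674
bar along -0.2043 n -0.5448
housing along [-0.14690048  0.01918406] n [-0.591132   -0.50040873]
[148 147 155  93  98  91  36 123  74 125 152 146 152  84 117 149 147 150
  86  88 139 147 150  96  90 140 150 150  94  88 135 145 151  95  90 140
 148 151 100  73 130 154 174 126 101 193 210 204 150  81 142 160 154 108
  59 141 161 152 117  63 163 207 215 171  80 196 219 220 192 113 180 216
 220 185  88 194 219 216 200 116 193 221 219 209 121 184 219 214 212 213
 212 211 209 210]
```

View pics/w1c.png

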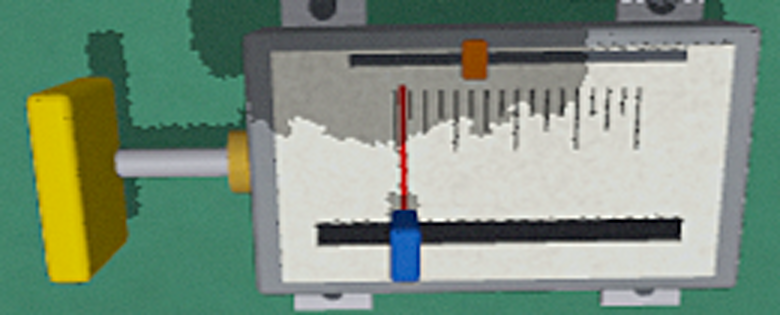

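Request:
{"op": "arm_command", "data": {"rows": [[45,[0.006,0.012,-0.3],[0,0,0.008]],[45,[0.006,0.012,-0.3],[0,0,0.008]],[45,[0.006,0.012,-0.3],[0,0,0.008]],[45,[0.006,0.012,-0.5],[0,0,0.008]],[45,[0.006,0.012,-0.6],[0,0,0.008]],[45,[0.006,0.012,-0.65],[0,0,0.008]],[45,[0.006,0.012,-0.65],[0,0,0.008]],[45,[0.006,0.012,-0.65],[0,0,0.008]]]}}

```text
time: 2.15
tool_pos: [0.5615, 0.1193, 0.0511]
tool_rot: [-0.001, -0.189, 0.982, 0.0]
contact_force: [0.4, -0.1, 0.1]
gripper_width: 0.523
grasp_force: 0.0
```

```bash
python3 - <<'E'
from h import *
f=grab('wrist'); c=f['color'][60:400,120:520]; cv2.imwrite('pics/w2.png',c[:,:,::-1])
s=monitor.state();print(s['tool_pos'],s['tool_rot'],s['contact_force'],s['gripper_width'])
E
```

```text
[0.56338605 0.11926003 0.05322727] [ 9.82009585e-04 -1.88415357e-01  9.82088941e-01 -1.96253832e-05] [ 0.26675951 -0.2084051   0.47553999] 0.5281398917130978
```

View pics/w2.png

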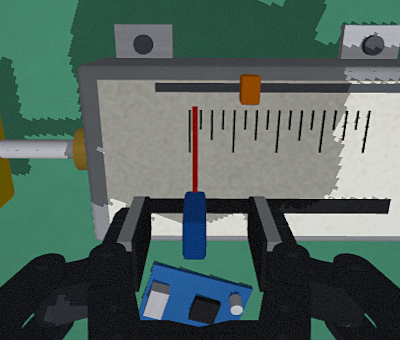

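The fin sits between the open fingers, at crop (195,225). I'll close on it.

Request:
{"op": "arm_command", "data": {"rows": [[4,[0,0,0],[0,0,0]],[4,[0,0,0],[0,0,0]],[4,[0,0,0],[0,0,0]],[4,[0,0,0],[0,0,0]],[4,[0,0,0],[0,0,0]],[4,[0,0,0],[0,0,0]]]}}

```text
time: 2.7
tool_pos: [0.5643, 0.1185, 0.054]
tool_rot: [0.002, -0.188, 0.982, -0.0]
contact_force: [-1.1, 0.9, 6.5]
gripper_width: 0.103
grasp_force: 60.1
```

Request:
{"op": "arm_command", "data": {"rows": [[4,[0,0,0.005],[0,0,0]],[4,[-0.012,0.031,0.005],[0,0,0]],[4,[-0.024,0.062,0.005],[0,0,0]],[4,[-0.037,0.093,0.005],[0,0,0]],[4,[-0.049,0.124,0.005],[0,0,0]],[4,[-0.061,0.155,0.005],[0,0,0]],[4,[-0.073,0.186,0.005],[0,0,0]],[4,[-0.086,0.217,0.005],[0,0,0]],[4,[-0.086,0.217,0.005],[0,0,0]],[4,[-0.086,0.217,0.005],[0,0,0]]]}}

```text
time: 3.53
tool_pos: [0.5376, 0.1856, 0.0541]
tool_rot: [0.002, -0.189, 0.982, 0.001]
contact_force: [4.4, 3.7, 4.0]
gripper_width: 0.104
grasp_force: 59.8
```

```bash
cat > r.py <<'E'
from m import *
import sys
e=np.array([-.3665,.9304])
f=grab('wrist'); H,S,V=masks(f)
B=(100,40,600,300)
red=((H<6)|(H>174))&(S>120); org=(H>=6)&(H<18)&(S>140)
p,c,w,st=pick(f,org,B,.053); tx=w[:2]@e
q,c2,w2,s2=pick(f,red,B,.0475); nx=w2[:2]@e
P=ray(f,q,.0475)[:,:2]@e
print('tab',c,st,'needle',c2,s2,'needle-tab along +x mm',(nx-tx)*1e3,'tipend',(P[q[:,1]<np.percentile(q[:,1],25)].mean()-tx)*1e3,'tab along',tx)
if len(sys.argv)>1: cv2.imwrite(f'pics/{sys.argv[1]}.png',f['color'][:,:,::-1])
s=monitor.state();print(s['tool_pos'],s['contact_force'],s['gripper_width'],s['grasp_force'],s['time'])
E
python3 r.py w3
```

```text
tab [203.58885542 142.28915663] [191 128  25  30 664] needle [318.99522673 202.42004773] [317 161   5  84 419] needle-tab along +x mm 48.33221723563838 tipend 48.26090416439292 tab along -0.07239708335099428
[0.5377005  0.18545865 0.05416235] [5.07676052 2.90159145 4.55483719] 0.10556073152941878 59.79859113693237 3.5833
```

View pics/w3.png

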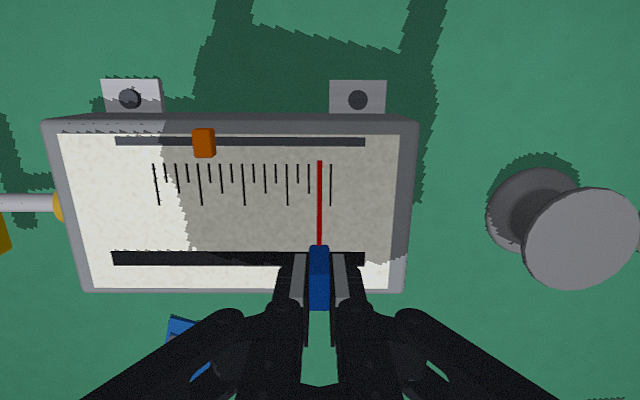

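The needle at column 319 is about 5.3 mm short of the zero tick at column 331. I'll finish in small steps.

Request:
{"op": "arm_command", "data": {"rows": [[4,[-0.001,0.007,0],[0,0,0]],[4,[-0.003,0.013,0],[0,0,0]],[4,[-0.005,0.016,0],[0,0,0]],[4,[-0.005,0.016,0],[0,0,0]],[4,[-0.005,0.016,0],[0,0,0]]]}}

```text
time: 4.0
tool_pos: [0.5362, 0.1894, 0.0541]
tool_rot: [0.002, -0.188, 0.982, 0.0]
contact_force: [3.9, 2.2, 6.0]
gripper_width: 0.098
grasp_force: 59.9
```

```bash
cat >> r.py <<'E'
# ticks: dark minima in the row just below the needle-tip level
g=cv2.cvtColor(f['color'],cv2.COLOR_RGB2GRAY)
t=s2[1]; row=g[t+8:t+14].mean(0); a=[x for x in range(100,500) if row[x]==row[x-3:x+4].min() and row[x]<np.median(row[x-12:x+13])-12]
print('dark cols',a)
E
python3 r.py
```

```text
tab [193.96870343 142.26229508] [181 128  26  30 671] needle [319.0372093 201.4255814] [317 160   6  85 430] needle-tab along +x mm 52.34715686608461 tipend 52.34283275986204 tab along -0.07231899782114641
[0.53619752 0.18944693 0.05410657] [4.18944684 2.04438384 5.67468903] 0.0984286646898653 59.93872404098511 4.05
dark cols [145, 156, 167, 178, 189, 200, 211, 222, 233, 244, 255, 266, 277, 288, 299, 310, 321]
```

Request:
{"op": "arm_command", "data": {"rows": [[4,[-0.0005,0.003,0],[0,0,0]],[4,[-0.001,0.004,0],[0,0,0]],[4,[-0.001,0.004,0],[0,0,0]],[4,[-0.001,0.004,0],[0,0,0]]]}}

```text
time: 4.38
tool_pos: [0.5359, 0.1903, 0.0541]
tool_rot: [0.001, -0.188, 0.982, 0.0]
contact_force: [4.0, 1.7, 4.7]
gripper_width: 0.104
grasp_force: 60.1
```

```bash
python3 r.py
```

```text
tab [191.78783383 142.23293769] [179 128  26  30 674] needle [319. 202.] [317 160   5  85 425] needle-tab along +x mm 53.242927761906465 tipend 53.1810507533083 tab along -0.07228439742974908
[0.53583467 0.19031456 0.05407956] [3.87285945 1.27461462 5.18759834] 0.10164253409567595 60.086292028427124 4.4333
dark cols [143, 154, 165, 176, 187, 198, 209, 220, 231, 242, 253, 264, 275, 286, 297, 308, 318]
```

Request:
{"op": "arm_command", "data": {"rows": [[4,[-0.001,0.002,0],[0,0,0]],[4,[-0.001,0.003,0],[0,0,0]],[4,[-0.001,0.003,0],[0,0,0]]]}}

```text
time: 4.68
tool_pos: [0.5358, 0.1905, 0.054]
tool_rot: [0.001, -0.188, 0.982, -0.001]
contact_force: [4.4, -2.1, 5.5]
gripper_width: 0.1
grasp_force: 60.0
```

```bash
python3 r.py
```

```text
tab [191.48372781 142.19822485] [179 128  26  30 676] needle [318.94711538 201.49038462] [317 160   5  86 416] needle-tab along +x mm 53.36630337032137 tipend 53.32688807358486 tab along -0.0722681944104002
[0.53578249 0.19049179 0.05403606] [ 5.18969708 -1.85108946  5.18339178] 0.09878364606721785 59.98063266277313 4.7333
dark cols [142, 153, 164, 175, 186, 198, 209, 220, 231, 242, 253, 264, 275, 286, 297, 308, 318]
```

The pointer is against its stop at zero, and the target reading is about 53.3 mm. I'll release, rise and move over the handle.

Request:
{"op": "arm_command", "data": {"rows": [[20,[0,0,0],[0,0,0]],[40,[0,0,0],[0,0,0]],[40,[0,0,0],[0,0,0]],[40,[0,0,0.05],[0,0,0]],[40,[0,0,0.15],[0,0,0]],[45,[0,0,0.25],[0,0,0]],[45,[0.08,-0.3,0.25],[0,0,0]],[45,[0.159,-0.603,0.25],[0,0,0]],[45,[0.159,-0.603,0.25],[0,0,0]],[45,[0.159,-0.603,0.25],[0,0,0]],[45,[0.159,-0.603,0.25],[0,0,0]],[45,[0.159,-0.603,0.25],[0,0,0]]]}}

```text
time: 5.73
tool_pos: [0.582, 0.0058, 0.1268]
tool_rot: [-0.001, -0.186, 0.983, -0.0]
contact_force: [-0.6, 0.1, 0.5]
gripper_width: 0.524
grasp_force: 0.0
```

```bash
python3 - <<'E'
from m import *
e=np.array([-.3665,.9304]); n=np.array([-.9304,-.3665])
f=grab('wrist','w4'); H,S,V=masks(f)
red=((H<6)|(H>174))&(S>120); org=(H>=6)&(H<18)&(S>140)
for nm,m,z in(('tab',org,.053),('red',red,.0475),('yel',(H>20)&(H<33)&(S>130),.06)):
    _,c,w,st=pick(f,m,(150,20,640,330),z); print(nm,c,st,w,w[:2]@e,w[:2]@n)
s=monitor.state();print(s['tool_pos'],s['tool_pos'][:2]@e,s['tool_pos'][:2]@n,s['contact_force'],s['gripper_width'],s['time'])
E
```

```text
tab [524.48929664 162.27522936] [515 153  20  20 327] [0.50023089 0.11625286 0.053     ] -0.07517295920276468 -0.5080214889633069
red [594.55128205 200.90384615] [585 174  20  57 312] [0.50571351 0.17915364 0.0475    ] -0.01865945771001715 -0.536175662444809
yel [324.44748264 217.25868056] [ 314  164   23  107 2304] [0.57986443 0.00943734 0.06      ] -0.20373981711502953 -0.5429646529061104
[0.58147855 0.0079391  0.12661954] -0.20572534684430427 -0.5439173241708538 [-0.49648097  0.56770201  0.49204965] 0.5302869176151083 5.7833
```

View pics/w4.png

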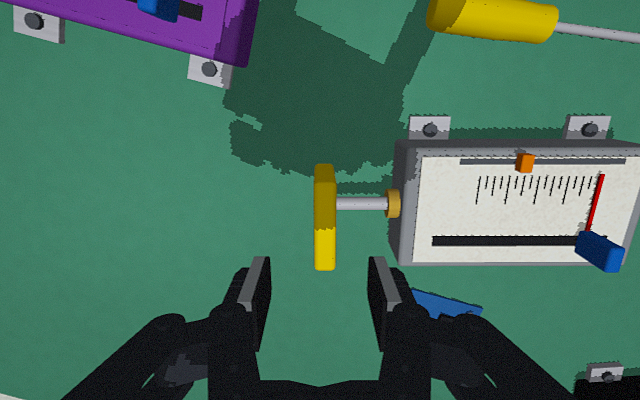

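The bar at column 324 lies between the fingers, and the needle is on the zero tick. I'll descend and grip.

Request:
{"op": "arm_command", "data": {"rows": [[45,[-0.002,0.005,-0.1],[0,0,0]],[45,[-0.002,0.005,-0.2],[0,0,0]],[45,[-0.002,0.005,-0.25],[0,0,0]],[45,[-0.002,0.005,-0.27],[0,0,0]],[45,[-0.002,0.005,-0.27],[0,0,0]],[8,[-0.002,0.005,-0.27],[0,0,0]],[8,[-0.002,0.005,-0.27],[0,0,0]],[8,[-0.002,0.005,-0.27],[0,0,0]],[8,[-0.002,0.005,-0.27],[0,0,0]],[8,[-0.002,0.005,-0.27],[0,0,0]],[8,[-0.002,0.005,-0.27],[0,0,0]]]}}

```text
time: 6.7
tool_pos: [0.5834, 0.0103, 0.0488]
tool_rot: [0.002, -0.188, 0.982, -0.001]
contact_force: [0.4, -4.1, 6.0]
gripper_width: 0.149
grasp_force: 63.3
```

```bash
cat > t.py <<'E'
from m import *
import pickle
e=np.array([-.3665,.9304])
f=grab('wrist'); H,S,V=masks(f)
B=(330,20,640,330)
red=((H<6)|(H>174))&(S>120); org=(H>=6)&(H<18)&(S>140)
_,c,w,st=pick(f,org,B,.053); tx=w[:2]@e
q,c2,w2,s2=pick(f,red,B,.0475)
tip=q[q[:,1]<=q[:,1].min()+3].mean(0); nx=ray(f,tip,.0475)[0,:2]@e
print('tab',c,st,'needle',c2,s2,'tip',tip,'tip-tab mm',(nx-tx)*1e3,'mid-tab',(w2[:2]@e-tx)*1e3)
s=monitor.state();F=s['contact_force'];print(s['tool_pos'],'along',s['tool_pos'][:2]@e,'F along',F[:2]@e,F,s['gripper_width'],s['grasp_force'],s['time'])
cv2.imwrite('pics/t.png',f['color'][:,:,::-1])
E
python3 t.py
```

```text
tab [620.57613636 195.48181818] [603 181  37  31 880] needle [610. 232.] [610 232   1   1   1] tip [610. 232.] tip-tab mm 5.346652577091174 mid-tab 5.346652577091174
[0.58336907 0.01028434 0.04879649] along -0.2042362109836921 F along -3.37224274126064 [ 0.3455311  -3.4883981   6.70393066] 0.15225011540739386 63.32199811935425 6.75
```

Request:
{"op": "arm_command", "data": {"rows": [[8,[0.005,-0.012,0],[0,0,0]],[8,[0.01,-0.025,0],[0,0,0]],[8,[0.015,-0.038,0],[0,0,0]],[8,[0.02,-0.051,0],[0,0,0]],[8,[0.025,-0.064,0],[0,0,0]],[8,[0.03,-0.077,0],[0,0,0]],[8,[0.035,-0.09,0],[0,0,0]],[8,[0.04,-0.103,0],[0,0,0]],[8,[0.045,-0.116,0],[0,0,0]],[8,[0.051,-0.13,0],[0,0,0]],[8,[0.055,-0.1395,0],[0,0,0]],[8,[0.055,-0.1395,0],[0,0,0]]]}}

```text
time: 7.75
tool_pos: [0.5986, -0.0285, 0.0487]
tool_rot: [0.0, -0.188, 0.982, 0.003]
contact_force: [-4.5, 7.8, 10.8]
gripper_width: 0.152
grasp_force: 64.2
```

```bash
cat > u.py <<'E'
from m import *
e=np.array([-.3665,.9304])
s=monitor.state();F=s['contact_force'];print(s['tool_pos'],'along',s['tool_pos'][:2]@e,'F along',F[:2]@e,F,s['gripper_width'],s['grasp_force'],s['time'])
for cam,b in(('top',(265,180,320,225)),('scene',None)):
    f=grab(cam)
    if b is None:
        u=proj(f,[.533,.1415,.05])[0].astype(int); b=(u[0]-30,u[1]-25,u[0]+30,u[1]+25)
    H,S,V=masks(f); c=f['color'].astype(int)
    red=((H<6)|(H>174))&(S>90); org=(H>=6)&(H<19)&(S>120); blue=(H>100)&(H<130)&(S>120)
    for nm,m,z in(('tab',org,.053),('red',red,.0475),('fin',blue,.07)):
        try: p,ce,w,st=pick(f,m,b,z); print(cam,nm,ce.round(1),st[4],'along',(w[:2]@e).round(4))
        except ValueError: print(cam,nm,'none')
    x0,y0,x1,y1=b; cv2.imwrite(f'pics/u_{cam}.png',cv2.resize(f['color'][y0:y1,x0:x1],None,fx=7,fy=7,interpolation=cv2.INTER_CUBIC)[:,:,::-1])
a=[cv2.imread(f'pics/u_{c}.png') for c in('top','scene')]; h=min(x.shape[0] for x in a)
cv2.imwrite('pics/u.png',np.hstack([x[:h,:400] for x in a]))
E
python3 u.py
```

```text
[ 0.5986125  -0.02846933  0.04868962] along -0.2458793448277623 F along 8.940032683867361 [-4.4757027   7.84575198 10.79329231] 0.15158298355692343 64.17990446090698 7.75
top tab [297.2 215.3] 10 along -0.0741
top red [317.7 213.6] 86 along -0.1356
top fin [286.4 199.1] 17 along -0.0619
scene tab [319. 165.] 1 along 0.0301
scene red [308.7 171.5] 513 along -0.0146
scene fin [334.1 185.8] 30 along -0.0712
```

View pics/u.png

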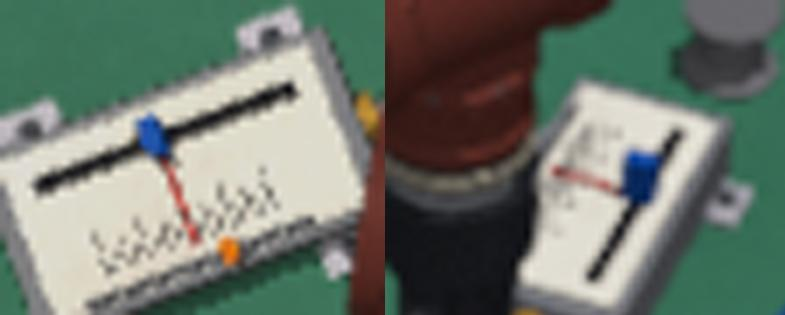

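The needle is about 12 mm short of the tab in the top view, which agrees with the measured tool travel. I'll ease out another 10 mm.

Request:
{"op": "arm_command", "data": {"rows": [[8,[0.003,-0.008,0],[0,0,0]],[8,[0.006,-0.016,0],[0,0,0]],[8,[0.009,-0.024,0],[0,0,0]],[8,[0.0122,-0.031,0],[0,0,0]],[8,[0.0122,-0.031,0],[0,0,0]],[8,[0.0122,-0.031,0],[0,0,0]]]}}

```text
time: 8.35
tool_pos: [0.602, -0.0372, 0.0487]
tool_rot: [0.0, -0.188, 0.982, 0.003]
contact_force: [-5.6, 8.8, 11.3]
gripper_width: 0.151
grasp_force: 64.2
```

```bash
cat >> u.py <<'E'
# subpixel needle line vs tab in the top view: redness-weighted row centroids inside the housing
E
sed -i 's/(265,180,320,225)/(265,180,309,225)/' u.py; python3 u.py | grep -v scene
```

```text
[ 0.60203984 -0.03715361  0.04868345] along -0.2552153223761691 F along 10.215184114533804 [-5.57874348  8.781787   11.27028676] 0.15061347404393255 64.237539768219 8.35
top tab [297.2 215.3] 10 along -0.0741
top red [293.1 207.4] 14 along -0.0706
top fin [289.4 198.2] 16 along -0.0714
```

Request:
{"op": "arm_command", "data": {"rows": [[8,[0.0014,-0.0035,0],[0,0,0]],[8,[0.0027,-0.007,0],[0,0,0]],[8,[0.0027,-0.007,0],[0,0,0]],[8,[0.0027,-0.007,0],[0,0,0]]]}}

```text
time: 8.78
tool_pos: [0.6027, -0.0389, 0.0487]
tool_rot: [0.0, -0.188, 0.982, 0.003]
contact_force: [-5.3, 9.6, 12.5]
gripper_width: 0.15
grasp_force: 64.3
```

```bash
python3 u.py | grep -v scene
```

```text
[ 0.60274628 -0.03890453  0.0486926 ] along -0.25710328449708325 F along 10.857433450090983 [-5.28864416  9.58635573 12.49098249] 0.15045029936813095 64.28236842155457 8.7833
top tab [297.2 215.3] 10 along -0.0741
top red [293.7 207.2] 13 along -0.0726
top fin [289.9 197.9] 18 along -0.0732
```

View pics/u_top.png

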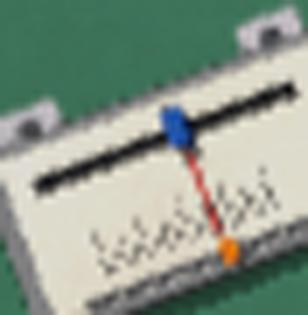

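The needle now points at the orange tab, with its tip at crop (220,232) and the tab at (230,250). I'll hold for more than 2 s.

Request:
{"op": "arm_command", "data": {"rows": [[8,[0,0,0],[0,0,0]],[8,[0,0,0],[0,0,0]],[8,[0,0,0],[0,0,0]],[8,[0,0,0],[0,0,0]],[8,[0,0,0],[0,0,0]],[8,[0,0,0],[0,0,0]],[8,[0,0,0],[0,0,0]],[8,[0,0,0],[0,0,0]],[8,[0,0,0],[0,0,0]],[8,[0,0,0],[0,0,0]],[8,[0,0,0],[0,0,0]],[8,[0,0,0],[0,0,0]]]}}

```text
time: 9.88
tool_pos: [0.6027, -0.0389, 0.0487]
tool_rot: [0.0, -0.188, 0.982, 0.003]
contact_force: [-4.9, 10.0, 11.8]
gripper_width: 0.149
grasp_force: 64.3
```

Request:
{"op": "arm_command", "data": {"rows": [[8,[0,0,0],[0,0,0]],[8,[0,0,0],[0,0,0]],[8,[0,0,0],[0,0,0]],[8,[0,0,0],[0,0,0]],[8,[0,0,0],[0,0,0]],[8,[0,0,0],[0,0,0]],[8,[0,0,0],[0,0,0]],[8,[0,0,0],[0,0,0]],[8,[0,0,0],[0,0,0]],[8,[0,0,0],[0,0,0]],[8,[0,0,0],[0,0,0]],[8,[0,0,0],[0,0,0]]]}}

```text
time: 10.88
tool_pos: [0.6027, -0.0389, 0.0487]
tool_rot: [0.0, -0.188, 0.982, 0.003]
contact_force: [-5.1, 10.1, 12.3]
gripper_width: 0.149
grasp_force: 64.3
```

Request:
{"op": "arm_command", "data": {"rows": [[8,[0,0,0],[0,0,0]],[8,[0,0,0],[0,0,0]],[8,[0,0,0],[0,0,0]],[8,[0,0,0],[0,0,0]],[8,[0,0,0],[0,0,0]],[8,[0,0,0],[0,0,0]]]}}

```text
time: 11.38
tool_pos: [0.6028, -0.0389, 0.0487]
tool_rot: [0.0, -0.188, 0.982, 0.003]
contact_force: [-4.5, 9.8, 12.0]
gripper_width: 0.152
grasp_force: 64.3
```

Request:
{"op": "arm_command", "data": {"rows": [[8,[-0.0046,0.0117,0],[0,0,0]],[8,[-0.0092,0.0234,0],[0,0,0]],[8,[-0.0138,0.0351,0],[0,0,0]],[8,[-0.0184,0.0468,0],[0,0,0]],[8,[-0.023,0.0585,0],[0,0,0]],[8,[-0.0276,0.0702,0],[0,0,0]],[8,[-0.0322,0.0819,0],[0,0,0]],[8,[-0.0368,0.0936,0],[0,0,0]],[8,[-0.0414,0.1053,0],[0,0,0]],[8,[-0.046,0.117,0],[0,0,0]],[8,[-0.0506,0.1287,0],[0,0,0]],[8,[-0.0552,0.1404,0],[0,0,0]]]}}

```text
time: 12.38
tool_pos: [0.5869, 0.0015, 0.0488]
tool_rot: [0.001, -0.188, 0.982, 0.001]
contact_force: [-2.2, 3.3, 8.8]
gripper_width: 0.152
grasp_force: 63.9
```

Request:
{"op": "arm_command", "data": {"rows": [[8,[-0.003,0.0075,0],[0,0,0]],[8,[-0.006,0.015,0],[0,0,0]],[8,[-0.009,0.0225,0],[0,0,0]],[8,[-0.0115,0.029,0],[0,0,0]],[8,[-0.013,0.033,0],[0,0,0]],[8,[-0.014,0.035,0],[0,0,0]],[8,[-0.0147,0.0371,0],[0,0,0]],[8,[-0.0147,0.0371,0],[0,0,0]],[8,[-0.0147,0.0371,0],[0,0,0]]]}}

```text
time: 13.13
tool_pos: [0.5834, 0.0103, 0.0488]
tool_rot: [0.002, -0.188, 0.982, -0.001]
contact_force: [1.0, -3.9, 5.7]
gripper_width: 0.149
grasp_force: 63.5
```

```bash
python3 u.py | grep -v scene
```

```text
[0.58338875 0.01027819 0.04883794] along -0.2042491440783054 F along -3.997754026396928 [ 0.97821677 -3.91147633  5.6931965 ] 0.14941488381683857 63.49498987197876 13.1333
top tab [297.2 215.3] 10 along -0.0741
top red [305.8 206.9] 208 along -0.1083
top fin [289.9 197.9] 18 along -0.0732
```

The handle is home, with the same position and stop force as before the pull. I'll let go and rise clear.

Request:
{"op": "arm_command", "data": {"rows": [[22,[0,0,0],[0,0,0]],[35,[0,0,0],[0,0,0]],[42,[0,0,0],[0,0,0]],[42,[0,0,0],[0,0,0]],[42,[0,0,0.05],[0,0,0]],[42,[0,0,0.15],[0,0,0]],[42,[0,0,0.28],[0,0,0]],[42,[0,0,0.4],[0,0,0]],[42,[0,-0.1,0.5],[0,0,0]],[42,[0,-0.1,0.5],[0,0,0]],[42,[0,-0.1,0.5],[0,0,0]],[42,[0,-0.1,0.5],[0,0,0]]]}}

```text
time: 14.23
tool_pos: [0.5811, -0.0189, 0.1957]
tool_rot: [-0.001, -0.188, 0.982, 0.001]
contact_force: [-0.5, 0.2, 0.0]
gripper_width: 0.495
grasp_force: 0.0
```

```bash
python3 u.py | grep -v scene; python3 t.py; python3 -c "
import cv2;cv2.imwrite('pics/tc.png',cv2.imread('pics/t.png')[0:340,200:640])"
```

```text
[ 0.58106996 -0.01886389  0.19568056] along -0.2305131018883156 F along 0.4122436364738546 [-0.54630149  0.22788493  0.04277033] 0.49485836756681206 0.0 14.2333
top tab [297.2 215.3] 10 along -0.0741
top red [293.7 207.2] 13 along -0.0726
top fin [289.9 197.9] 18 along -0.0732
tab [502.19553073 158.31284916] [496 151  14  16 179] needle [497.42857143 189.15      ] [492 168  11  44 140] tip [501.  169.5] tip-tab mm 3.6921795393745906 mid-tab 3.625154349240309
[ 0.58038244 -0.01831691  0.19414687] along -0.2297522194483045 F along 0.15511573481856672 [-0.065704    0.14083751 -0.5406362 ] 0.49467244460074183 0.0 14.3833
```

View pics/tc.png

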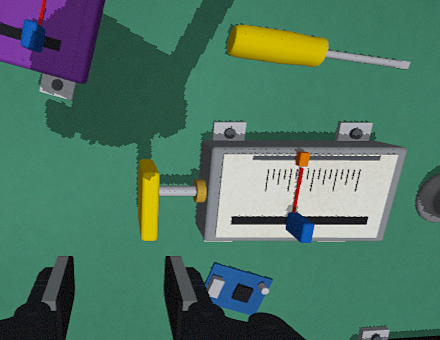

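The handle is released and home. This view is oblique, so I'll check the needle against the tab from directly above.

Request:
{"op": "arm_command", "data": {"rows": [[42,[-0.19,0.487,0.05],[0,0,0]],[42,[-0.19,0.487,0.05],[0,0,0]],[42,[-0.19,0.487,0.05],[0,0,0]],[42,[-0.19,0.487,0.05],[0,0,0]],[42,[-0.19,0.487,0.05],[0,0,0]],[42,[-0.19,0.487,0.05],[0,0,0]],[42,[-0.19,0.487,0.05],[0,0,0]],[42,[-0.19,0.487,0.05],[0,0,0]]]}}

```text
time: 15.05
tool_pos: [0.5246, 0.1263, 0.2108]
tool_rot: [-0.001, -0.188, 0.982, -0.0]
contact_force: [-0.3, 0.0, 0.5]
gripper_width: 0.493
grasp_force: 0.0
```

```bash
sed -i 's/B=(330,20,640,330)/B=(230,60,400,180)/' t.py; python3 t.py; sed 's/B=(230,60,400,180)/B=(330,60,640,330)/' t.py >/dev/null
```

```text
tab [320.06666667 152.23333333] [316 146   9  14 120] needle [321.35714286 169.71428571] [320 161   3  19  42] tip [321.33333333 162.66666667] tip-tab mm 1.2171843096400874 mid-tab 1.2718740097098085
[0.52478125 0.1261366  0.21098834] along -0.07497483099238952 F along -0.6027335027396967 [-0.07723298 -0.67824526 -0.28659246] 0.4911035120429064 0.0 15.1
```

Seen from directly above, the needle tip is 1.2 mm short of the tab's middle, within the 4 mm allowance, so I'm handing in.

```bash
python3 -c "
from plant import manip
print(manip.job_done())"
```

```text
the job is handed in; nothing more can be done
None
```

The job is handed in, at about 15 s of the 54 s allowed: I slid the pointer back to zero, drew the handle until the needle pointed at the tab, held it for about 2.6 s, eased it home and let go; the needle is 1.2 mm short of the tab's middle (4 mm allowed), and the hand-in gave no verdict.

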